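# Unlatch and uncover the leaning keypad tub

### The arm

A 6-joint arm with a two-finger parallel gripper is mounted at the origin on the work surface. World frame = base frame: x ahead of the robot, y to its left, z up, the work surface at z = 0. Lengths are in mm, angles in rad, forces in N, time in s.
With the tool pointing down it reaches from about 300 to 825 mm from the base axis. Payload 5.4 kg.
Tool frame: the origin (TCP) lies on the centre line of the jaws, within the pads' length; the fingertips stand arm.nose_length ahead of it and the grasp point (between the pads) lies 2 mm behind it (arm.nose_length is the distance from the TCP to the fingertips, in mm); z points along the fingers, y is the line along which they close (so a half turn about z gives the same grasp; the last joint's range is limited). The gripper opens to 92 mm and grips with 3 to 60 N. Pads are 20 mm wide; open, the fingers measure 128 mm over their backs; the gripper's body (75 mm by 189 mm) begins 69 mm behind the grasp point.
Start: joints at [1.007, 0.158, 1.597, -0, 1.386, -0.21], TCP at [199.226, 539.365, 231.601] pointing down, gripper open.
Joint ranges: [-2.91, 2.91], [-0.94, 2.29], [0.18, 2.7], [-1.29, 4.43], [0.17, 2.64], [-3, 3]. Speed limits (rad/s): [2.57, 2.57, 3.14, 3.14, 3.14, 3.14].

### API

Orientations are given as a unit quaternion [w, x, y, z].
In Python, from station import arm gives the robot as it stands.
- The arm moves only by the tool servo_tool, never from a script. Its argument "plan" is a list of rows, each an object with "offset": the shift along the world's x, y, z in mm, a list of three; "angular": the turn, a rotation vector about the world's x, y, z in degrees, a list of three; "grip": the opening in per cent of the stroke, from 0 (shut) to 100 (fully open). In form: [{"offset": [tx, ty, tz], "angular": [rx, ry, rz], "grip": grip}, ...]. A call has 1 to 20 rows; each row shifts and turns the commanded pose from where the row before left it; what a row does not reach is not made up. A row lasts 1/12 s, in which the tool goes at most 41.7 mm and 7.16 degrees, less where a joint would pass 70% of its speed; a pose out of reach is approached as far as the arm can. A call with a gripper value outside its range is refused whole. The fingers move at their own pace and stop on an object; "grip_force" is the grip in N (left out, the last holds). Time passes only in rows, so rows that do not move let the fingers close. It gives the time, the measured TCP pose, the force, the opening and the grip force at its end, in the units of the state.
- arm.get_obs(): the state, without advancing time (a new reading comes with each control period).
- arm.read_camera(name): name is "side" or "top"; returns the picture (400x640x3 uint8, blue, green, red); there is no depth.
- arm.camera_model(name): a dict with "K" (3x3 intrinsics, pixels), "R" (3x3) and "t" (3): a world point X has camera coordinates R X + t. Camera axes: x right, y down, z forward; pixel columns grow to the right and rows downward; lengths in mm; the calibration is good to about 2 mm. A picture is of the moment at which its call begins. camera_model takes no time and is no camera call.
- arm.finish_job(): hands the job in; it is judged then, once.
The state is a dict: "clock": time; "joint_pos": joint angles; "dq": joint speeds; "joint_torque": joint torques, N m; "tool_pos": TCP position; "tcp_rot": TCP orientation; "ft_force": force on the tool from outside, world axes, zero at the start; "torque": the same for the moment, N m; "finger_gap": finger opening in mm; "grip_force": force on a finger pad.
Only numpy, scipy, OpenCV 4.12 (cv2) and the standard library are available. Lean on these libraries where they do the work, as an engineer would, in place of code of your own. Each camera call takes 0.05 s, during which the arm holds its last target. There are 200 camera calls.

### The job

Open the parts tub beside the printer: pull the red latch knob out to its stop so that the latch lets go of the lid, then lift the blue lid off by its black knob and set it down gently, without dropping it, flat and knob up, wholly on the orange board. Leave the latch pulled out, and do not disturb the bottle, the screwdriver or the loose keypad.

Things in the scene. Friction and masses are not known exactly. Their poses are not given: they have to be found in the camera images.
- tub: White round tub, outer diameter 150 mm, 70 mm tall, wall 5 mm, fixed on a stand and leaning 30 degrees so that its mouth faces up and towards the robot. Origin: centre of its underside. z runs along its leaning axis, out of the mouth (rim at z = 70 mm); y is level, towards the side that carries the latch; x points up the slope, away from the robot
- latch (a joint): Sprung latch slide on the tub's +y side. 0 = home, its nose reaching 10 mm over the lid's edge (2 mm above it) and holding the lid down; 0.03 m = pulled fully out to its stop along the tub's +y. It takes about 10 N and a brake keeps it where it is left
- latch_knob (a point): Middle of the red round latch knob, 26 mm in diameter, 32 mm tall, standing parallel to the tub's axis; at x = 0, y = 105, z = 107 mm in the tub's frame when home, and moves with the latch. Its steel slide bar, 18 mm wide, runs 24 to 29 mm below this point, above a dark guide block 36 mm wide
- lid: Loose blue disc lid, diameter 150 mm, 6 mm thick, with a grey spigot 132 mm in diameter and 8 mm deep below it that sits 4 mm loose all round in the tub's mouth; mass about 0.26 kg. Origin: centre of the spigot's underside; z points up through the knob. The disc lies from z = 8 to 14 mm
- lid_knob: Black round knob in the middle of the lid, part of it. Origin: on the lid's top face; z along the knob. A steel neck 18 mm in diameter up to z = 13 mm, then the black head, 34 mm in diameter, from z = 13 to 41 mm
- board: Fixed orange resin board lying on the table, 230 x 230 x 12 mm, where the lid is to be put. Origin: centre of its underside; top at z = 12 mm; x and y parallel to its edges
- bottle: Bystander: closed white bottle, 56 mm in diameter, 130 mm tall, standing. Origin: centre of its underside
- driver: Bystander: screwdriver with an orange handle, 160 mm long, lying along its x. Origin: under its middle
- keypad: Bystander: loose green keypad plate with white buttons, 100 x 60 x 15 mm. Origin: centre of its underside
There are look-alikes about, which are no part of the job. Several things have the shape of the lid; the one meant has the colours described above.

How it is judged:
By the outcome, as a careful person would: the job done as asked, in the order asked, and still so for the second after the job is handed in, with the robot touching nothing.
It also fails if it takes over 54 s, if anything falls off the work surface, if the arm or the gripper's body presses on something with over 40 N, if the wrist force passes 120 N, or if a joint passes its speed limit or range.

## Working session

There is one attempt and no reset: what is moved stays moved. The work goes in short steps, Python scripts to look and compute and a tool call to move; the robot and the scene stay as the last step left them, time stands still between calls to the robot, and variables do not carry over. Pictures are saved under pics/ and viewed, at most 10 in all, crops included, and the job is handed in when it is done.

Besides the shell and the picture viewer there is one more tool, called after ">>>" as a command line: name --argument value ..., lists and objects as JSON in quotes. servo_tool: Moves the arm, as the interface text tells. Its arguments: {"type":"object","properties":{"plan":{"type":"array","items":{"type":"object","properties":{"offset":{"type":"array","items":{"type":"number"}},"angular":{"type":"array","items":{"type":"number"}},"grip":{"type":"number"}}}},"grip_force":{"type":"number"}},"required":["plan"]}

```bash
mkdir -p pics; ls; python3 - <<'E'
from station import arm
import cv2
print(arm.get_obs(), arm.nose_length)
for n in("side","top"):
    cv2.imwrite(f"pics/{n}0.png",arm.read_camera(n)); print(n,arm.camera_model(n))
E
```

```text
pics
{'clock': 0.0, 'joint_pos': array([ 1.00689902e+00,  1.59039640e-01,  1.59821874e+00,  5.67346323e-06,
        1.38617989e+00, -2.10099837e-01]), 'dq': array([-0.00092984, -0.00053961, -0.00091097,  0.00077959, -0.00025199,
        0.00026226]), 'joint_torque': array([ 1.59165891e-03, -3.85580957e+01, -3.22104514e+01,  7.00840540e-02,
        3.80339823e-02, -1.35621322e-04]), 'tool_pos': array([198.91400145, 538.87383735, 230.63092823]), 'tcp_rot': array([-3.50859134e-04,  1.75977999e-01,  9.84393667e-01, -8.53509685e-04]), 'ft_force': array([0.47804541, 0.12060801, 0.39494776]), 'torque': array([-0.0391402 ,  0.00639029,  0.04338559]), 'grip_force': 0.0, 'finger_gap': 91.99741502322682} 17.0
side {'K': array([[507.31368334,   0.        , 319.18071776],
       [  0.        , 507.31368334, 207.90054124],
       [  0.        ,   0.        ,   1.        ]]), 'R': array([[ 0.76943171, -0.63835873, -0.02174787],
       [-0.41906728, -0.4788322 , -0.77142876],
       [ 0.48203471,  0.60267557, -0.63594394]]), 't': array([-421.3303633 ,  275.92696819, 1063.29115274])}
top {'K': array([[508.76315959,   0.        , 319.40714959],
       [  0.        , 508.76315959, 195.61951237],
       [  0.        ,   0.        ,   1.        ]]), 'R': array([[ 9.60800197e-04, -9.99941858e-01,  1.07404731e-02],
       [-9.86424096e-01, -2.71145110e-03, -1.64195467e-01],
       [ 1.64215042e-01, -1.04369024e-02, -9.86369348e-01]]), 't': array([ -76.04976992,  507.7465463 , 1431.79626904])}
```

View pics/side0.png

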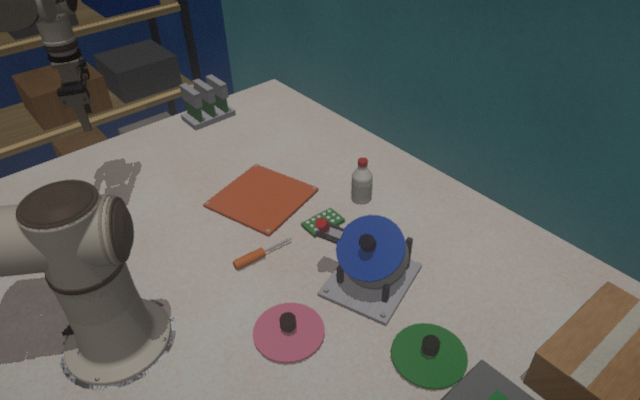

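View pics/top0.png

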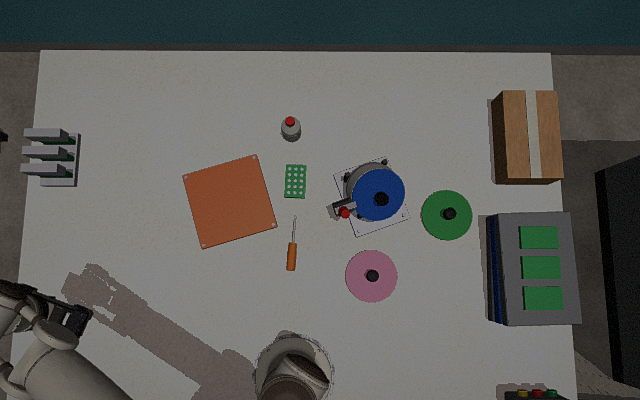

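Both views show the blue lid with its black knob (side 368,242; top 382,199), the red latch knob (side 322,225; top 345,212), the orange board (side 262,197; top 229,202), and the bottle, driver and keypad. The pink and green discs are decoys. Next I measure by colour centroids in both views.

```bash
cat > h.py <<'E'
from station import arm
import cv2, numpy as np
from scipy.optimize import least_squares
from scipy.spatial.transform import Rotation as Ro
np.set_printoptions(precision=2,suppress=True)
C={n:arm.camera_model(n) for n in("side","top")}
def proj(n,X):
    c=C[n]; p=c["K"]@(c["R"]@np.asarray(X,float)+c["t"]); return p[:2]/p[2]
def ray(n,uv,z):
    c=C[n]; d=c["R"].T@np.linalg.solve(c["K"],[*uv,1]); o=-c["R"].T@c["t"]; return o+d*(z-o[2])/d[2]
def tri(us,ut):
    P=[np.c_[C[n]["K"]@C[n]["R"],C[n]["K"]@C[n]["t"]] for n in("side","top")]
    X=cv2.triangulatePoints(*P,np.array(us,float),np.array(ut,float))[:,0]; return X[:3]/X[3]
def blobs(img,lo,hi,roi,amin=15):
    hsv=cv2.cvtColor(img,cv2.COLOR_BGR2HSV); m=cv2.inRange(hsv,np.array(lo),np.array(hi))
    k=np.zeros_like(m); x0,y0,x1,y1=roi; k[y0:y1,x0:x1]=255; m&=k
    cs,_=cv2.findContours(m,cv2.RETR_EXTERNAL,cv2.CHAIN_APPROX_NONE)
    return sorted([c for c in cs if cv2.contourArea(c)>=amin],key=cv2.contourArea,reverse=True)
def cen(c):
    m=cv2.moments(c); return np.array([m["m10"],m["m01"]])/m["m00"]
def tubR(yaw): return Ro.from_euler("z",yaw)*Ro.from_euler("y",-30,degrees=True)
E
python3 - <<'E'
from h import *
I={n:cv2.imread(f"pics/{n}0.png") for n in C}
blue=([105,120,50],[130,255,255]); red=([170,120,60],[180,255,255]); red2=([0,150,60],[5,255,255])
org=([4,110,80],[16,255,255]); blk=([0,0,0],[180,255,45])
B={"side":(325,205,415,290),"top":(340,160,410,230)}
Rr={"side":(310,215,332,235),"top":(335,203,353,222)}
Ob={"side":(195,155,330,240),"top":(170,140,285,260)}
L={};K={};RK={}
for n in C:
    c=blobs(I[n],*blue,B[n]); e=cv2.fitEllipse(cv2.convexHull(c[0])); L[n]=np.array(e[0]); print(n,"lid",e,cv2.contourArea(c[0]))
    x,y=L[n].astype(int); k=blobs(I[n],*blk,(x-14,y-22,x+18,y+20)); K[n]=cen(k[0]); print(" knob",[(cen(q),cv2.contourArea(q)) for q in k][:3])
    for r in(red,red2): print(" red",[(cen(q),cv2.contourArea(q),cv2.boundingRect(q)) for q in blobs(I[n],*r,Rr[n],5)])
    b=blobs(I[n],*org,Ob[n])[0]; bx=cv2.approxPolyDP(cv2.convexHull(b),8,True)[:,0]; print(" board",[ray(n,p,12)[:2] for p in bx], ray(n,cen(b),12))
print("lid",tri(L["side"],L["top"]),"knob",tri(K["side"],K["top"]))
for nm,uv,z in(("bottlecap",(290,121),130),("keypad",(295,181),15),("drv handle",(292,257),12),("drv tip",(295,216),5)): print(nm,ray("top",uv,z))
E
```

```text
side lid ((370.2670593261719, 248.20738220214844), (64.5780029296875, 68.95877075195312), 64.10604095458984) 3397.5Traceback (most recent call last):
  File "<stdin>", line 11, in <module>
IndexError: list index out of range
```

```bash
python3 - <<'E'
from h import *
I={n:cv2.imread(f"pics/{n}0.png") for n in C}
blue=([105,120,50],[130,255,255]); org=([4,110,80],[16,255,255])
print(cv2.cvtColor(I["side"],cv2.COLOR_BGR2HSV)[242:244,366:369].tolist(),cv2.cvtColor(I["top"],cv2.COLOR_BGR2HSV)[198:200,381:384].tolist(),cv2.cvtColor(I["side"],cv2.COLOR_BGR2HSV)[224:227,320:323].tolist(),cv2.cvtColor(I["top"],cv2.COLOR_BGR2HSV)[211:214,344:346].tolist())
B={"side":(325,205,415,290),"top":(340,160,410,230)}
Rr={"side":(310,215,332,235),"top":(335,203,353,222)}
Ob={"side":(195,155,330,240),"top":(170,140,285,260)}
L={};K={};RK={}
for n in C:
    c=blobs(I[n],*blue,B[n])[0]; hull=cv2.convexHull(c); e=cv2.fitEllipse(hull); L[n]=np.array(e[0]); print(n,"lid",e,cv2.contourArea(c))
    g=np.zeros(I[n].shape[:2],np.uint8); cv2.fillConvexPoly(g,hull,255); g=cv2.erode(g,np.ones((7,7)))
    m=(I[n].max(2)<70).astype(np.uint8)*255&g
    k=sorted(cv2.findContours(m,0,1)[0],key=cv2.contourArea)[-1]; K[n]=cen(k); print(" knob",K[n],cv2.contourArea(k),cv2.boundingRect(k))
    h=cv2.cvtColor(I[n],cv2.COLOR_BGR2HSV); m=(((h[...,0]>170)|(h[...,0]<4))&(h[...,1]>130)&(h[...,2]>50)).astype(np.uint8)*255
    x0,y0,x1,y1=Rr[n]; q=np.zeros_like(m); q[y0:y1,x0:x1]=m[y0:y1,x0:x1]; k=max(cv2.findContours(q,0,1)[0],key=cv2.contourArea); RK[n]=cen(k); print(" red",RK[n],cv2.boundingRect(k),cv2.contourArea(k))
    b=blobs(I[n],*org,Ob[n])[0]; bx=cv2.boxPoints(cv2.minAreaRect(b)) if n=="top" else cv2.approxPolyDP(cv2.convexHull(b),8,True)[:,0]; print(" board",[ray(n,p,12)[:2] for p in bx], ray(n,cen(b),12))
print("lid",tri(L["side"],L["top"]),"knob",tri(K["side"],K["top"]),"red",tri(RK["side"],RK["top"]))
def res(p,full=0):
    R=tubR(p[3]); r=[]
    for q,D in(((0,0,76),L),((0,0,103),K),((0,105,107),RK)):
        X=p[:3]+R.apply(q)
        for n in C: r.append(proj(n,X)-D[n])
    return np.ravel(r)
s=least_squares(res,[600,-150,60,.4]); p=s.x; print("tub",p,np.degrees(p[3]),s.fun); np.save("tub.npy",p)
R=tubR(p[3])
for nm,q in(("lidknob",(0,0,103)),("latch",(0,105,107)),("latchout",(0,135,107))): print(nm,p[:3]+R.apply(q))
print(R.as_matrix())
for nm,uv,z in(("bottlecap",(290,121),130),("keypad",(295,181),15),("drv handle",(292,257),12),("drv tip",(295,216),5)): print(nm,ray("top",uv,z))
E
```

```text
[[[132, 26, 50], [135, 21, 49], [130, 15, 50]], [[120, 19, 53], [132, 26, 50], [126, 25, 52]]] [[[105, 73, 7], [135, 43, 24], [0, 0, 0]], [[113, 68, 15], [162, 106, 12], [0, 0, 0]]] [[[1, 154, 139], [1, 148, 141], [1, 154, 141]], [[1, 154, 139], [1, 157, 138], [1, 156, 139]], [[1, 160, 137], [1, 155, 138], [1, 154, 134]]] [[[1, 233, 116], [1, 221, 119]], [[2, 227, 110], [2, 222, 116]], [[0, 213, 115], [1, 215, 114]]]
side lid ((370.2670593261719, 248.20738220214844), (64.5780029296875, 68.95877075195312), 64.10604095458984) 3397.5
 knob [367.   242.81] 204.5 (359, 234, 17, 18)
 red [320.82 222.61] (316, 218, 11, 10) 72.5
 board [array([636.91, 116.91]), array([420.42,  45.54]), array([356.29, 261.64]), array([576.08, 322.55])] [489.34 180.67  12.  ]
top lid ((377.9700622558594, 194.36947631835938), (49.46671676635742, 54.49518585205078), 50.24021911621094) 2037.5
 knob [380.45 198.7 ] 169.5 (373, 191, 16, 16)
 red [344.29 211.85] (339, 206, 11, 12) 77.0
 board [array([572.37, 338.49]), array([640.31, 114.66]), array([420.39,  48.03]), array([355.92, 267.27])] [496.04 191.    12.  ]
lid [ 498.48 -234.9   121.03] knob [ 482.77 -238.37  148.83] red [ 443.31 -138.95  162.55]
tub [ 530.7  -222.19   62.14    0.32] 18.50247371892809 [-1.24 -1.72  0.04  1.04 -0.52 -0.57  0.33 -0.02  2.1   2.03 -0.22 -0.4 ]
lidknob [ 481.86 -238.53  151.34]
latch [ 446.64 -139.59  154.81]
latchout [ 437.12 -111.14  154.81]
[[ 0.82 -0.32 -0.47]
 [ 0.27  0.95 -0.16]
 [ 0.5   0.    0.87]]
bottlecap [704.08   8.05 130.  ]
keypad [556.19  -2.99  15.  ]
drv handle [332.38   3.83  12.  ]
drv tip [452.94  -3.54   5.  ]
```

>>> servo_tool --plan '[{"offset": [17, -34, 0], "angular": [0, 0, -7], "grip": 80}, {"offset": [17, -34, 0], "angular": [0, 0, -7], "grip": 80}, {"offset": [17, -34, 0], "angular": [0, 0, -7], "grip": 80}, {"offset": [17, -34, 0], "angular": [0, 0, -7], "grip": 80}, {"offset": [17, -34, 0], "angular": [0, 0, -7], "grip": 80}, {"offset": [17, -34, 0], "angular": [0, 0, -7], "grip": 80}, {"offset": [17, -34, 0], "angular": [0, 0, -7], "grip": 80}, {"offset": [17, -34, 0], "angular": [0, 0, -7], "grip": 80}, {"offset": [17, -34, 0], "angular": [0, 0, -7], "grip": 80}, {"offset": [17, -34, 0], "angular": [0, 0, -7], "grip": 80}, {"offset": [4, -34, 0], "angular": [0, 0, -7], "grip": 80}, {"offset": [4, -34, 0], "angular": [0, 0, -7], "grip": 80}, {"offset": [4, -34, 0], "angular": [0, 0, -7], "grip": 80}, {"offset": [4, -34, 0], "angular": [0, 0, -7], "grip": 80}, {"offset": [4, -34, 0], "angular": [0, 0, -7], "grip": 80}, {"offset": [4, -34, 0], "angular": [0, 0, -7], "grip": 80}, {"offset": [4, -34, 0], "angular": [0, 0, -7], "grip": 80}, {"offset": [4, -34, 0], "angular": [0, 0, -7], "grip": 80}, {"offset": [0, -34, 0], "angular": [0, 0, -7], "grip": 80}, {"offset": [0, -34, 0], "angular": [0, 0, -7], "grip": 80}]'

```text
clock: 1.77
tool_pos: [400.8, -142.2, 231.3]
tcp_rot: [-0.0, 0.986, 0.168, -0.0]
ft_force: [0.8, -0.1, 0.2]
finger_gap: 73.4
grip_force: 0.0
```

```bash
cat >> h.py <<'E'
def togo(goal_tub,sy=-1):
    "offset and turn from the present pose to the tool along the tub axis with the grasp point at goal_tub"
    p=np.load("tub.npy"); R=tubR(p[3]); o=arm.get_obs()
    M=R.as_matrix(); y=sy*M[:,1]; z=-M[:,2]; T=Ro.from_matrix(np.c_[np.cross(y,z),y,z])
    q=o["tcp_rot"]; N=Ro.from_quat([q[1],q[2],q[3],q[0]])
    print("clock",o["clock"],"joints",o["joint_pos"],"f",o["ft_force"],"gap",o["finger_gap"],o["grip_force"])
    print("tcp",o["tool_pos"],"togo",p[:3]+R.apply(goal_tub)+2*z-o["tool_pos"],"turn",np.degrees((T*N.inv()).as_rotvec()))
E
python3 -c "
from h import *
togo((0,105,187))"
```

```text
clock 1.7667 joints [-0.63 -0.25  1.99  0.    1.4   0.61] f [ 0.8  -0.14  0.21] gap 73.36361998075694 0.0
tcp [ 400.75 -142.25  231.29] togo [ 8.91 -9.72 -8.93] turn [  9.72 -28.39  -0.85]
```

>>> servo_tool --plan '[{"offset": [2, -2, 0], "angular": [1.95, -5.7, -0.2], "grip": 80}, {"offset": [2, -2, 0], "angular": [1.95, -5.7, -0.2], "grip": 80}, {"offset": [2, -2, -3], "angular": [1.95, -5.7, -0.2], "grip": 80}, {"offset": [2, -2, -3], "angular": [1.95, -5.7, -0.2], "grip": 80}, {"offset": [1, -2, -3], "angular": [1.95, -5.7, -0.2], "grip": 80}, {"offset": [0, 0, 0], "angular": [0, 0, 0], "grip": 80}, {"offset": [0, 0, 0], "angular": [0, 0, 0], "grip": 80}]'

```text
clock: 2.35
tool_pos: [409.1, -151.1, 221.7]
tcp_rot: [-0.041, 0.953, 0.155, 0.255]
ft_force: [0.1, 0.6, 0.1]
finger_gap: 73.3
grip_force: 0.0
```

```bash
python3 -c "
from h import *
togo((0,105,107))
a=arm.read_camera('side')[150:300,260:440]; b=arm.read_camera('top')[130:280,290:470]
cv2.imwrite('pics/c1.png',cv2.resize(np.hstack([a,b]),None,fx=2.2,fy=2.2,interpolation=cv2.INTER_CUBIC))"
```

```text
clock 2.35 joints [-1.02 -0.52  2.28  0.53  1.29  0.1 ] f [0.15 0.64 0.12] gap 73.33125953622674 0.0
tcp [ 409.15 -151.06  221.66] togo [ 38.44  11.79 -68.59] turn [ 0.06 -0.02  0.05]
```

View pics/c1.png

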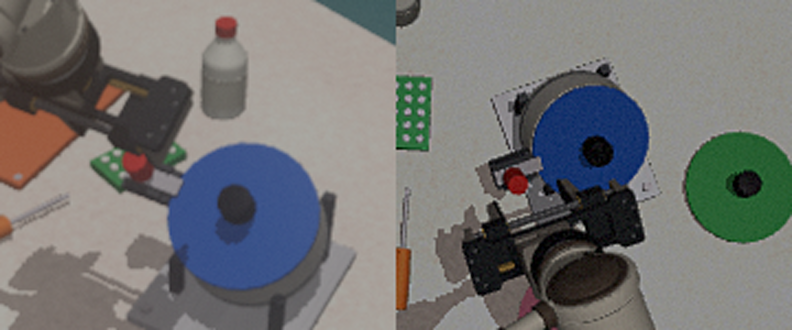

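The tool is tilted over the latch in both views: red knob at (136,165) in the side crop and (515,180) in the top crop, with the fingers just above it. Projecting the predicted fingertips gives a check.

```bash
python3 -c "
from h import *
o=arm.get_obs();q=o['tcp_rot'];N=Ro.from_quat([q[1],q[2],q[3],q[0]])
for d in((0,46,17),(0,-46,17),(0,0,17),(0,0,-90)):
    X=o['tool_pos']+N.apply(d)
    a=proj('side',X);b=proj('top',X); print(d,X,(a-[260,150])*2.2,(b-[290,130])*2.2+[396,0])
p=np.load('tub.npy');X=p[:3]+tubR(p[3]).apply((0,105,123));print((proj('side',X)-[260,150])*2.2,(proj('top',X)-[290,130])*2.2+[396,0])
"
```

```text
(0, 46, 17) [ 433.4  -191.56  208.74] [162.77 154.63] [562.5  184.41]
(0, -46, 17) [ 403.91 -104.42  208.4 ] [ 79.33 123.07] [487.51 209.59]
(0, 0, 17) [ 418.65 -147.99  208.57] [120.28 138.56] [525.08 196.97]
(0, 0, -90) [ 367.84 -164.83  301.22] [83.63 90.17] [547.07 234.04]
[133.86 158.2 ] [517.79 183.94]
```

>>> servo_tool --plan '[{"offset": [7.4, 2.3, -13.2], "angular": [0, 0, 0], "grip": 80}, {"offset": [7.4, 2.3, -13.2], "angular": [0, 0, 0], "grip": 80}, {"offset": [7.4, 2.3, -13.2], "angular": [0, 0, 0], "grip": 80}, {"offset": [7.4, 2.3, -13.2], "angular": [0, 0, 0], "grip": 80}, {"offset": [7.4, 2.3, -13.2], "angular": [0, 0, 0], "grip": 60}, {"offset": [0, 0, 0], "angular": [0, 0, 0], "grip": 10}, {"offset": [0, 0, 0], "angular": [0, 0, 0], "grip": 10}, {"offset": [0, 0, 0], "angular": [0, 0, 0], "grip": 10}, {"offset": [0, 0, 0], "angular": [0, 0, 0], "grip": 10}, {"offset": [0, 0, 0], "angular": [0, 0, 0], "grip": 10}, {"offset": [0, 0, 0], "angular": [0, 0, 0], "grip": 10}, {"offset": [0, 0, 0], "angular": [0, 0, 0], "grip": 10}]' --grip_force 40

```text
clock: 3.45
tool_pos: [447.1, -138.4, 157.2]
tcp_rot: [-0.042, 0.953, 0.157, 0.257]
ft_force: [-4.0, 4.1, 5.5]
finger_gap: 25.1
grip_force: 40.0
```

```bash
python3 -c "
from h import *
togo((0,138,107)); print(tubR(np.load('tub.npy')[3]).as_matrix()[:,1])"
```

```text
clock 3.45 joints [-0.9  -0.34  2.3   0.57  1.06  0.09] f [-3.96  4.09  5.48] gap 25.09349372713593 40.01913607120514
tcp [ 447.11 -138.41  157.22] togo [-9.99 30.43 -4.14] turn [ 0.01  0.17 -0.22]
[-0.32  0.95  0.  ]
```

>>> servo_tool --plan '[{"offset": [-1.2, 3.7, 0], "angular": [0, 0, 0], "grip": 10}, {"offset": [-1.2, 3.7, 0], "angular": [0, 0, 0], "grip": 10}, {"offset": [-1.2, 3.7, 0], "angular": [0, 0, 0], "grip": 10}, {"offset": [-1.2, 3.7, 0], "angular": [0, 0, 0], "grip": 10}, {"offset": [-1.2, 3.7, 0], "angular": [0, 0, 0], "grip": 10}, {"offset": [-1.2, 3.7, 0], "angular": [0, 0, 0], "grip": 10}, {"offset": [-1.2, 3.7, 0], "angular": [0, 0, 0], "grip": 10}, {"offset": [-0.8, 2.3, 0], "angular": [0, 0, 0], "grip": 10}, {"offset": [0, 0, 0], "angular": [0, 0, 0], "grip": 10}, {"offset": [0, 0, 0], "angular": [0, 0, 0], "grip": 10}]'

```text
clock: 4.28
tool_pos: [438.2, -113.2, 157.3]
tcp_rot: [-0.038, 0.953, 0.156, 0.257]
ft_force: [-0.8, -7.5, -0.0]
finger_gap: 25.0
grip_force: 40.1
```

>>> servo_tool --plan '[{"offset": [-0.5, 1.5, 0], "angular": [0, 0, 0], "grip": 10}, {"offset": [-0.5, 1.5, 0], "angular": [0, 0, 0], "grip": 10}, {"offset": [-0.5, 1.5, 0], "angular": [0, 0, 0], "grip": 10}, {"offset": [0, 0, 0], "angular": [0, 0, 0], "grip": 10}, {"offset": [0, 0, 0], "angular": [0, 0, 0], "grip": 10}]'

```text
clock: 4.7
tool_pos: [437.0, -109.8, 157.3]
tcp_rot: [-0.036, 0.953, 0.156, 0.257]
ft_force: [2.8, -10.7, -3.6]
finger_gap: 25.0
grip_force: 40.1
```

>>> servo_tool --plan '[{"offset": [-0.5, 1.5, 0], "angular": [0, 0, 0], "grip": 10}, {"offset": [-0.5, 1.5, 0], "angular": [0, 0, 0], "grip": 10}, {"offset": [-0.5, 1.5, 0], "angular": [0, 0, 0], "grip": 10}, {"offset": [0, 0, 0], "angular": [0, 0, 0], "grip": 10}, {"offset": [0, 0, 0], "angular": [0, 0, 0], "grip": 10}]'

```text
clock: 5.12
tool_pos: [436.7, -109.3, 157.5]
tcp_rot: [-0.031, 0.953, 0.154, 0.258]
ft_force: [18.4, -25.0, -21.3]
finger_gap: 25.5
grip_force: 40.1
```

>>> servo_tool --plan '[{"offset": [0.7, -2, 0], "angular": [0, 0, 0], "grip": 10}, {"offset": [0.4, -1.3, 0], "angular": [0, 0, 0], "grip": 10}, {"offset": [0, 0, 0], "angular": [0, 0, 0], "grip": 70}, {"offset": [0, 0, 0], "angular": [0, 0, 0], "grip": 70}, {"offset": [0, 0, 0], "angular": [0, 0, 0], "grip": 70}, {"offset": [0, 0, 0], "angular": [0, 0, 0], "grip": 70}, {"offset": [0, 0, 0], "angular": [0, 0, 0], "grip": 70}, {"offset": [0, 0, 0], "angular": [0, 0, 0], "grip": 70}, {"offset": [-7.1, -2.4, 13], "angular": [0, 0, 0], "grip": 70}, {"offset": [-7.1, -2.4, 13], "angular": [0, 0, 0], "grip": 70}, {"offset": [-7.1, -2.4, 13], "angular": [0, 0, 0], "grip": 70}, {"offset": [-7.1, -2.4, 13], "angular": [0, 0, 0], "grip": 70}, {"offset": [-7.1, -2.4, 13], "angular": [0, 0, 0], "grip": 70}]'

```text
clock: 6.2
tool_pos: [400.2, -117.0, 222.1]
tcp_rot: [-0.041, 0.953, 0.157, 0.257]
ft_force: [1.0, -0.1, 0.4]
finger_gap: 64.3
grip_force: 0.0
```

```bash
python3 -c "
from h import *
togo((0,0,163))
a=arm.read_camera('side')[150:300,260:440]; b=arm.read_camera('top')[130:280,290:470]
cv2.imwrite('pics/c2.png',cv2.resize(np.hstack([a,b]),None,fx=2.2,fy=2.2,interpolation=cv2.INTER_CUBIC))
p=np.load('tub.npy')
for y in(105,135):
    X=p[:3]+tubR(p[3]).apply((0,y,123));print((proj('side',X)-[260,150])*2.2,(proj('top',X)-[290,130])*2.2+[396,0])"
```

```text
clock 6.2 joints [-0.98 -0.63  2.35  0.52  1.31  0.15] f [ 0.97 -0.15  0.42] gap 64.27521902157837 0.0
tcp [ 400.23 -117.02  222.15] togo [  54.13 -130.71  -20.57] turn [ 0.12  0.16 -0.19]
[133.86 158.2 ] [517.79 183.94]
[107.84 148.02] [494.05 191.79]
```

View pics/c2.png

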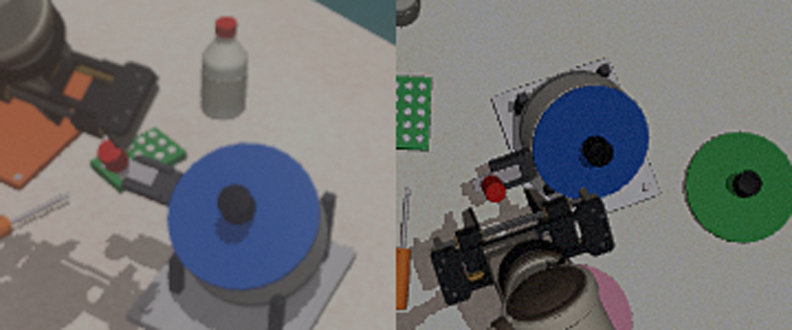

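The red knob now sits at about (112,155) in the side crop and (493,188) in the top crop, matching the predicted pulled-out position of (494,192), and the bystanders are unmoved. On to the lid knob.

>>> servo_tool --plan '[{"offset": [10.8, -26.1, -4.1], "angular": [0, 0, 0], "grip": 70}, {"offset": [10.8, -26.1, -4.1], "angular": [0, 0, 0], "grip": 70}, {"offset": [10.8, -26.1, -4.1], "angular": [0, 0, 0], "grip": 70}, {"offset": [10.8, -26.1, -4.1], "angular": [0, 0, 0], "grip": 70}, {"offset": [10.8, -26.1, -4.1], "angular": [0.1, 0.2, -0.2], "grip": 70}, {"offset": [0, 0, 0], "angular": [0, 0, 0], "grip": 70}, {"offset": [5.6, 1.9, -10.2], "angular": [0, 0, 0], "grip": 70}, {"offset": [5.6, 1.9, -10.2], "angular": [0, 0, 0], "grip": 70}, {"offset": [5.6, 1.9, -10.2], "angular": [0, 0, 0], "grip": 70}, {"offset": [5.6, 1.9, -10.2], "angular": [0, 0, 0], "grip": 70}, {"offset": [5.6, 1.9, -10.2], "angular": [0, 0, 0], "grip": 70}, {"offset": [0, 0, 0], "angular": [0, 0, 0], "grip": 70}, {"offset": [0, 0, 0], "angular": [0, 0, 0], "grip": 70}]'

```text
clock: 7.38
tool_pos: [482.3, -236.8, 149.1]
tcp_rot: [-0.043, 0.954, 0.155, 0.255]
ft_force: [-0.3, 0.2, 0.4]
finger_gap: 64.5
grip_force: 0.0
```

```bash
python3 -c "
from h import *
togo((0,0,103))"
```

```text
clock 7.3833 joints [-0.98 -0.05  2.07  0.59  1.05 -0.01] f [-0.32  0.22  0.41] gap 64.53682010766865 0.0
tcp [ 482.3  -236.78  149.07] togo [ 0.51 -1.43  0.55] turn [-0.1  -0.11 -0.02]
```

>>> servo_tool --plan '[{"offset": [0.5, -1.4, 0.5], "angular": [0, 0, 0], "grip": 60}, {"offset": [0, 0, 0], "angular": [0, 0, 0], "grip": 20}, {"offset": [0, 0, 0], "angular": [0, 0, 0], "grip": 20}, {"offset": [0, 0, 0], "angular": [0, 0, 0], "grip": 20}, {"offset": [0, 0, 0], "angular": [0, 0, 0], "grip": 20}, {"offset": [0, 0, 0], "angular": [0, 0, 0], "grip": 20}, {"offset": [0, 0, 0], "angular": [0, 0, 0], "grip": 20}, {"offset": [0, 0, 0], "angular": [0, 0, 0], "grip": 20}]' --grip_force 45

```text
clock: 8.05
tool_pos: [482.9, -239.5, 150.9]
tcp_rot: [-0.042, 0.953, 0.155, 0.255]
ft_force: [-5.4, 2.6, 5.9]
finger_gap: 33.3
grip_force: 45.0
```

>>> servo_tool --plan '[{"offset": [-2.4, -0.8, 4.3], "angular": [0, 0, 0], "grip": 20}, {"offset": [-2.4, -0.8, 4.3], "angular": [0, 0, 0], "grip": 20}, {"offset": [-2.4, -0.8, 4.3], "angular": [0, 0, 0], "grip": 20}, {"offset": [-2.4, -0.8, 4.3], "angular": [0, 0, 0], "grip": 20}, {"offset": [-2.4, -0.8, 4.3], "angular": [0, 0, 0], "grip": 20}, {"offset": [-4.7, -1.6, 8.7], "angular": [0, 0, 0], "grip": 20}, {"offset": [-4.7, -1.6, 8.7], "angular": [0, 0, 0], "grip": 20}, {"offset": [-4.7, -1.6, 8.7], "angular": [0, 0, 0], "grip": 20}, {"offset": [-4.7, -1.6, 8.7], "angular": [0, 0, 0], "grip": 20}, {"offset": [-4.7, -1.6, 8.7], "angular": [0, 0, 0], "grip": 20}, {"offset": [-4.7, -1.6, 8.7], "angular": [0, 0, 0], "grip": 20}, {"offset": [0, 0, 0], "angular": [0, 0, 0], "grip": 20}, {"offset": [0, 0, 0], "angular": [0, 0, 0], "grip": 20}]'

```text
clock: 9.13
tool_pos: [442.9, -253.9, 225.1]
tcp_rot: [-0.041, 0.953, 0.155, 0.255]
ft_force: [-0.4, 0.9, -3.1]
finger_gap: 33.7
grip_force: 45.0
```

>>> servo_tool --plan '[{"offset": [0, 0, 8], "angular": [-1.6, 4.7, 0], "grip": 20}, {"offset": [0, 0, 8], "angular": [-1.6, 4.7, 0], "grip": 20}, {"offset": [0, 0, 8], "angular": [-1.6, 4.7, 0], "grip": 20}, {"offset": [1, 8, 5], "angular": [-1.6, 4.7, 0], "grip": 20}, {"offset": [2, 16, 4], "angular": [-1.6, 4.7, 0], "grip": 20}, {"offset": [3, 24, 2], "angular": [-1.5, 4.9, 0], "grip": 20}, {"offset": [4, 30, 0], "angular": [0, 0, 0], "grip": 20}, {"offset": [4, 32, 0], "angular": [0, 0, 0], "grip": 20}, {"offset": [4, 32, 0], "angular": [0, 0, 0], "grip": 20}, {"offset": [4, 32, 0], "angular": [0, 0, 0], "grip": 20}, {"offset": [4, 32, 0], "angular": [0, 0, 0], "grip": 20}, {"offset": [4, 32, 0], "angular": [0, 0, 0], "grip": 20}, {"offset": [4, 32, 0], "angular": [0, 0, 0], "grip": 20}, {"offset": [4, 32, 0], "angular": [0, 0, 0], "grip": 20}, {"offset": [4, 32, 0], "angular": [0, 0, 0], "grip": 20}, {"offset": [4, 32, 0], "angular": [0, 0, 0], "grip": 20}, {"offset": [4, 32, 0], "angular": [0, 0, 0], "grip": 20}, {"offset": [3, 24, 0], "angular": [0, 0, 0], "grip": 20}, {"offset": [2, 16, 0], "angular": [0, 0, 0], "grip": 20}, {"offset": [0, 0, 0], "angular": [0, 0, 0], "grip": 20}]'

```text
clock: 10.8
tool_pos: [497.3, 188.2, 258.2]
tcp_rot: [-0.001, 0.987, 0.163, -0.001]
ft_force: [-0.4, -0.4, -2.6]
finger_gap: 33.1
grip_force: 45.0
```

```bash
python3 -c "
from h import *
o=arm.get_obs();q=o['tcp_rot'];N=Ro.from_quat([q[1],q[2],q[3],q[0]]);print(o['clock'],o['joint_pos'],o['tool_pos'],N.as_matrix()[:,2],o['finger_gap'])
z=N.as_matrix()[:,2]; print('turn',np.degrees(np.cross(z,[0,0,-1])),'togo',np.array([497,190,12+41-2])-o['tool_pos'])
a=arm.read_camera('side')[60:300,160:440]; b=arm.read_camera('top')[110:350,160:440]
cv2.imwrite('pics/c3.png',cv2.resize(np.hstack([a,b]),None,fx=1.4,fy=1.4))"
```

```text
10.8 [0.13 0.03 1.68 0.   1.43 1.38] [497.26 188.2  258.2 ] [-0.  0. -1.] 33.146178874859054
turn [-0.12 -0.09 -0.  ] togo [  -0.26    1.8  -207.2 ]
```

View pics/c3.png

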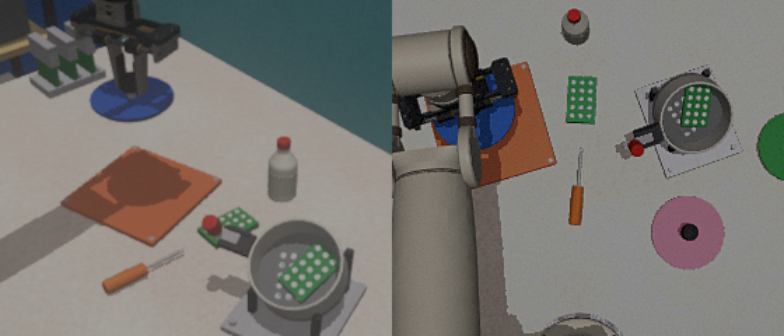

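The lid hangs level and knob up over the board (side crop 132,98). The tub is open, the latch is out and the bystanders are untouched. Lowering.

>>> servo_tool --plan '[{"offset": [0, 0, -10], "angular": [0, 0, 0], "grip": 20}, {"offset": [0, 1, -20], "angular": [0, 0, 0], "grip": 20}, {"offset": [0, 0.8, -25], "angular": [0, 0, 0], "grip": 20}, {"offset": [0, 0, -25], "angular": [0, 0, 0], "grip": 20}, {"offset": [0, 0, -25], "angular": [0, 0, 0], "grip": 20}, {"offset": [0, 0, -25], "angular": [0, 0, 0], "grip": 20}, {"offset": [0, 0, -25], "angular": [0, 0, 0], "grip": 20}, {"offset": [0, 0, -20], "angular": [0, 0, 0], "grip": 20}, {"offset": [0, 0, -12], "angular": [0, 0, 0], "grip": 20}, {"offset": [0, 0, -6], "angular": [0, 0, 0], "grip": 20}, {"offset": [0, 0, -3], "angular": [0, 0, 0], "grip": 20}, {"offset": [0, 0, 0], "angular": [0, 0, 0], "grip": 20}, {"offset": [0, 0, 0], "angular": [0, 0, 0], "grip": 20}]'

```text
clock: 11.98
tool_pos: [499.0, 186.5, 64.5]
tcp_rot: [0.0, 0.987, 0.161, 0.001]
ft_force: [0.1, -0.3, -2.3]
finger_gap: 33.2
grip_force: 45.0
```

>>> servo_tool --plan '[{"offset": [0, 0, -1], "angular": [0, 0, 0], "grip": 20}, {"offset": [0, 0, -1], "angular": [0, 0, 0], "grip": 20}, {"offset": [0, 0, -1], "angular": [0, 0, 0], "grip": 20}, {"offset": [0, 0, -1], "angular": [0, 0, 0], "grip": 20}, {"offset": [0, 0, -1], "angular": [0, 0, 0], "grip": 20}, {"offset": [0, 0, -1], "angular": [0, 0, 0], "grip": 20}, {"offset": [0, 0, -1], "angular": [0, 0, 0], "grip": 20}, {"offset": [0, 0, -1], "angular": [0, 0, 0], "grip": 20}, {"offset": [0, 0, -1], "angular": [0, 0, 0], "grip": 20}, {"offset": [0, 0, -1], "angular": [0, 0, 0], "grip": 20}, {"offset": [0, 0, 0], "angular": [0, 0, 0], "grip": 20}]'

```text
clock: 12.9
tool_pos: [498.2, 186.9, 54.8]
tcp_rot: [0.0, 0.987, 0.161, 0.0]
ft_force: [-4.5, 1.4, 9.0]
finger_gap: 33.0
grip_force: 45.0
```

>>> servo_tool --plan '[{"offset": [0, 0, -1], "angular": [0, 0, 0], "grip": 20}, {"offset": [0, 0, 0], "angular": [0, 0, 0], "grip": 20}, {"offset": [0, 0, 0], "angular": [0, 0, 0], "grip": 20}]'

```text
clock: 13.15
tool_pos: [498.2, 186.9, 54.8]
tcp_rot: [0.0, 0.987, 0.161, 0.0]
ft_force: [-8.6, -0.4, 16.3]
finger_gap: 33.4
grip_force: 45.0
```

```bash
python3 -c "
from h import *
o=arm.get_obs();print(o['torque'],o['ft_force'],o['tool_pos'])
a=arm.read_camera('side')[130:260,180:340]
cv2.imwrite('pics/c4.png',cv2.resize(a,None,fx=4,fy=4,interpolation=cv2.INTER_CUBIC))"
```

```text
[-0.5   1.57 -0.12] [-8.63 -0.39 16.34] [498.22 186.89  54.75]
```

View pics/c4.png

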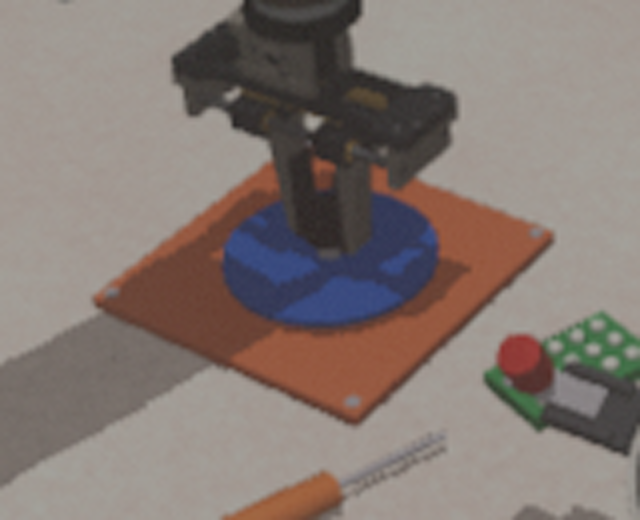

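The lid rests on the board within its edges (disc 330,258 in the crop), knob up. I'll ease the load off, soften the grip, then open.

>>> servo_tool --plan '[{"offset": [0, 0, 1], "angular": [0, 0, 0], "grip": 20}, {"offset": [0, 0, 0.3], "angular": [0, 0, 0], "grip": 20}, {"offset": [0, 0, 0], "angular": [0, 0, 0], "grip": 20}, {"offset": [0, 0, 0], "angular": [0, 0, 0], "grip": 20}, {"offset": [0, 0, 0], "angular": [0, 0, 0], "grip": 20}]' --grip_force 6

```text
clock: 13.62
tool_pos: [498.6, 186.9, 54.6]
tcp_rot: [-0.0, 0.987, 0.161, 0.001]
ft_force: [-3.3, 1.6, 6.8]
finger_gap: 33.6
grip_force: 6.0
```

>>> servo_tool --plan '[{"offset": [0, 0, 0], "angular": [0, 0, 0], "grip": 40}, {"offset": [0, 0, 0], "angular": [0, 0, 0], "grip": 55}, {"offset": [0, 0, 0], "angular": [0, 0, 0], "grip": 70}, {"offset": [0, 0, 0], "angular": [0, 0, 0], "grip": 70}, {"offset": [0, 0, 0], "angular": [0, 0, 0], "grip": 70}, {"offset": [0, 0, 0], "angular": [0, 0, 0], "grip": 70}]'

```text
clock: 14.12
tool_pos: [497.9, 186.5, 53.5]
tcp_rot: [0.0, 0.987, 0.161, 0.0]
ft_force: [-0.3, 0.4, 0.4]
finger_gap: 64.3
grip_force: 0.0
```

>>> servo_tool --plan '[{"offset": [0, 0, 6], "angular": [0, 0, 0], "grip": 70}, {"offset": [0, 0, 15], "angular": [0, 0, 0], "grip": 70}, {"offset": [0, 0, 25], "angular": [0, 0, 0], "grip": 70}, {"offset": [0, 0, 25], "angular": [0, 0, 0], "grip": 70}, {"offset": [0, 0, 25], "angular": [0, 0, 0], "grip": 70}, {"offset": [0, 0, 25], "angular": [0, 0, 0], "grip": 70}, {"offset": [0, 0, 25], "angular": [0, 0, 0], "grip": 70}, {"offset": [-15, 25, 20], "angular": [0, 0, 0], "grip": 70}, {"offset": [-15, 30, 0], "angular": [0, 0, 0], "grip": 70}, {"offset": [-15, 30, 0], "angular": [0, 0, 0], "grip": 70}, {"offset": [-15, 30, 0], "angular": [0, 0, 0], "grip": 70}, {"offset": [-15, 30, 0], "angular": [0, 0, 0], "grip": 70}, {"offset": [-15, 30, 0], "angular": [0, 0, 0], "grip": 70}, {"offset": [-15, 30, 0], "angular": [0, 0, 0], "grip": 70}, {"offset": [-15, 20, 0], "angular": [0, 0, 0], "grip": 70}, {"offset": [0, 0, 0], "angular": [0, 0, 0], "grip": 70}, {"offset": [0, 0, 0], "angular": [0, 0, 0], "grip": 70}]'

```text
clock: 15.53
tool_pos: [377.3, 412.2, 219.9]
tcp_rot: [0.0, 0.987, 0.162, 0.0]
ft_force: [0.5, -0.3, 0.1]
finger_gap: 64.0
grip_force: 0.0
```

```bash
python3 -c "
from h import *
print(arm.get_obs()['clock'])
a=arm.read_camera('side')[100:300,180:440]; b=arm.read_camera('top')[100:300,160:420]
cv2.imwrite('pics/c5.png',cv2.resize(np.hstack([a,b]),None,fx=1.5,fy=1.5))"
```

```text
15.5333
```

View pics/c5.png

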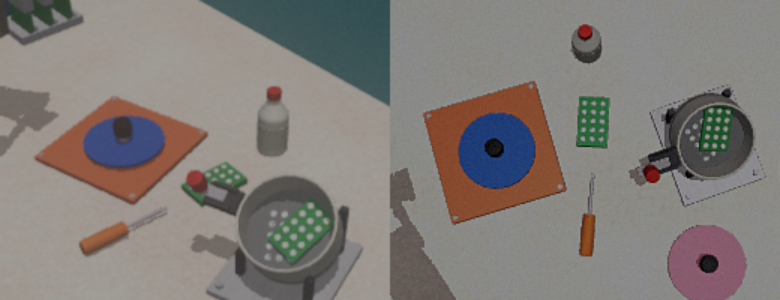

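The lid lies flat and knob up, centred on the board (top crop 496,150). The latch is still out, the bystanders are unmoved and the robot is clear.

```bash
python3 -c "
from station import arm
print(arm.finish_job())"
```

```text
the job is handed in; nothing more can be done
None
```

The job is handed in at about 15.5 s of the 54 s allowed: the latch is pulled out to its stop, the blue lid lies flat and knob up near the centre of the orange board, and the bottle, screwdriver and keypad look unmoved in the final pictures.

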